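# Laser power check: prove the stop button, then hold the meter head over the beam port

### The arm

A 6-joint arm with a two-finger parallel gripper is mounted at the origin on a cart in front of the work surface, level with it; the furniture and walls round the work are solid. World frame = base frame: x ahead of the robot, y to its left, z up, the work surface at z = 0. Lengths are in m, angles in rad, forces in N, time in s.
With the tool pointing down it reaches from about 0.275 to 0.75 m from the base axis. Payload 10.2 kg.
Tool frame: the origin (TCP) lies midway between the tips of the shut fingers; the grasp point (between the pads) lies 19 mm behind it (tcp_to_grasp is the z of the grasp point in the tool frame, in m); z points along the fingers, y is the direction in which the jaws open and shut (so a half turn about z gives the same grasp; the last joint's range is limited). The gripper opens to 85 mm and grips with 20 to 120 N. Pads are 22 mm wide; open, the fingers measure 114 mm over their backs; the gripper's body (76 mm by 85 mm) begins 54 mm behind the grasp point. The pads swing forward as they close: fully open they stand 13 mm farther back than shut.
Start: joints at [-0.223, 0.313, 1.498, -0, 1.331, -0.223], TCP at [0.525, -0, 0.192] pointing down, gripper open.
Joint ranges: [-2.94, 2.94], [-0.97, 2.17], [0.19, 2.56], [-1.23, 4.37], [0.02, 3.11], [-2.88, 2.88]. Speed limits (rad/s): [2.39, 2.39, 3.01, 3.14, 3.14, 3.14].

### API

Orientations are given as [roll, pitch, yaw] about the fixed x, y, z axes, in that order (R = Rz(yaw) Ry(pitch) Rx(roll)).
In Python, from rig import get_obs, snapshot, camera_params, finish_job, tcp_to_grasp gives the robot as it stands.
- The arm moves only by the shell command python3 -m jog 'ROWS' [FORCE]. ROWS is JSON, a list of rows, each an object with "rotation": the turn, a rotation vector about the tool's x, y, z in degrees, a list of three; "slide": the shift along the tool's x, y, z in mm, a list of three; "fingers": the closure, from 0 (fully open) to 1 (shut). In form: [{"rotation": [ax, ay, az], "slide": [dx, dy, dz], "fingers": fingers}, ...]. A call has 1 to 5 rows; each row shifts and turns the commanded pose from where the row before left it, along the tool's axes as they then stand; what a row does not reach is not made up. A row lasts 1/10 s, in which the tool goes at most 50 mm and 8.59 degrees, less where a joint would pass 70% of its speed; a pose out of reach is approached as far as the arm can. A call with a gripper value outside its range is refused whole. The fingers move at their own pace and stop on an object; FORCE is the grip in N (left out, the last holds). Time passes only in rows, so rows that do not move let the fingers close. It gives the time, the measured TCP pose, the force and the opening at its end, in the units of the state.
- get_obs(): the state, without advancing time (a new reading comes with each control period).
- snapshot(name): name is "scene" or "side" or "wrist"; returns the picture (420x560x3 uint8, red, green, blue); there is no depth.
- camera_params(name): a dict with "camera_matrix" (3x3 intrinsics, pixels), "eye" and "attitude" of the camera in the world; the wrist camera has in their place "tool_from_camera" (4x4, takes a point from camera to tool coordinates, whose origin is the TCP and whose axes are the flange's). Camera axes: x right, y up, looking along -z (the intrinsics and any distortion apply to the point x, -y, -z); pixel columns grow to the right and rows downward; lengths in m; the calibration is good to about 2 mm. A picture is of the moment at which its call begins: read the wrist's pose just before it. camera_params takes no time and is no camera call.
- finish_job(): hands the job in, once; it reports no verdict.
The state is a dict: "clock": time; "joints": joint angles; "joint_velocities": joint speeds; "effort": joint torques, N m; "tcp_pos": TCP position; "tcp_rot": TCP orientation; "contact_force": force on the tool from outside, world axes, zero at the start; "moment": the same for the moment, N m; "opening": opening from 0.0 (shut) to 1.0 (fully open).
Only numpy, scipy, OpenCV 4.12 (cv2) and the standard library are available. Lean on these libraries where they do the work, as an engineer would, in place of code of your own. Each camera call takes 0.05 s, during which the arm holds its last target. There are 200 camera calls.

### The job

Bring the laser up for its power check: press the mushroom stop button down until it latches, then twist it clockwise so that it springs fully out again and re-arms the laser. After that lift the power meter head out of its parking cup by the post on its back, carry it clear of the posted optics and hold it level, face down, centred over the upright tube of the laser's output port, hovering about 6 mm above the rim without touching it. Finish while holding it there, and leave the tools and parts around undisturbed.

Things in the scene. Friction and masses are not known exactly. Their poses are not given: they have to be found in the camera images.
- stop_station: Grey stop box bolted to the table, 78 x 78 mm, 48 mm tall, with the mushroom button in the middle of its top. Origin under its centre on the table, z up; its yaw does not matter
- stop_head (a point): Centre of the top of the mushroom button's round head; goes down with it. The head is 40 mm across and 18 mm thick on an 18 mm wide stem; out, its top stands 83.5 mm above the table and its underside 17.5 mm above the box
- stop_button (a joint): How far the mushroom head is pressed down, m: 0 out, 0.009 bottomed. The spring pushes back with 2 to 4.5 N; pressed past about 0.005 it snaps in, latches, and stays at about 0.0064 when let go, and cannot be pulled out, only turned out
- stop_twist (a joint): Turn of the mushroom head, rad, growing clockwise seen from above: 0 at rest, stop at 1.2. A light spring turns it back. Latched, it is released by turning past about 0.8; gripped in the fingers it may not rise, so let go of it there (or lift with it) and it springs out
- laser: Laser head bolted to the table: finned aluminium box 90 x 52 x 51 mm with a black 40 mm cube in front of it, on a 150 x 62 mm base plate. Origin on the table under the centre of the cube; the finned box lies towards its +x, z up
- port (a point): Output port: centre of the rim of the black tube, 30 mm across, that stands on the laser's cube; 80 mm above the table, z up along the beam
- cup: Black parking cup bolted to the table: round, 72 mm outside, 64 mm inside, 13 mm tall, inner floor 4 mm up, two ears 51 mm out along its +-y. Origin under its centre on the table
- meter: Power meter head, loose, 0.24 kg: black disc 60 mm across, 18 mm thick, face down in the cup, with a steel post 12.6 mm across on its back. Origin at the centre of the sensor face (the underside), z up along the post; a collar 18 mm across ends 23 mm above the face, the post's cylinder at 73 mm, a small stud at 76 mm. Grip the post, fingertips above the disc
- mirror_post: Mirror mount on a post in a holder, bolted down, 148 mm tall, 50 x 54 mm at its foot; stands between the laser and the place to its left. Origin on the table under it
- lens_post: Short lens tube clamped on a post in a holder, bolted down, 146 mm tall, 50 x 54 mm at its foot; stands between the laser and the place to its right. Origin on the table under it
- hex_driver: Hex driver 213 mm long lying in front of the laser, bystander. Origin under its middle
- screw_tin: Round screw tin 66 mm across, 27 mm tall, bystander. Origin under its centre
- fork_clamp: Flat slotted fork clamp 62 x 28 x 10 mm, bystander. Origin under its centre
- spare_tube: Spare lens tube 30 mm across, 30 mm tall, standing on the table, bystander. Origin under its centre
- spectrometer: Furniture to keep clear of: the table-top spectrometer left of the work, about 350 x 400 mm, its front about 0.16 m nearer the robot than this origin, its right side 0.16 to 0.23 m to the right of it; with the parts on its top it stands up to 0.32 m above the table. Origin on the table under its middle
- monitor_1: Furniture to keep clear of: the screen behind the work, 545 mm wide, leaning back, from 77 to 421 mm above the table. Its lower front edge lies about 0.11 m nearer the robot than this origin, which is on the table under its stand
- tape_roll: Roll of tape 58 mm across, 19 mm tall, bystander. Origin under its centre
- goggles: Laser goggles 131 x 154 x 44 mm, folded open on the table, bystander. Origin under their middle
Mind the look-alikes: they are no part of the job. Leave any red look-alike of the meter alone.

How it is judged:
By the outcome, as a careful person would: the job done as asked, in the order asked, and still so for the second after the job is handed in, while the arm keeps its last pose, push and grip.
It also fails if it takes over 72 s, if anything falls off the work surface, if the arm or the gripper's body presses on something with over 40 N, if the wrist force passes 120 N, or if a joint passes its speed limit or range.

## Working session

There is one attempt and no reset: what is moved stays moved. The work goes in short steps, Python scripts to look and compute and a shell command to move; the robot and the scene stay as the last step left them, time stands still between calls to the robot, and variables do not carry over. Pictures are saved under pics/ and viewed, about 8 in all and at most 12, crops included, and the job is handed in when it is done.

```bash
mkdir -p pics; ls
cat > h.py <<'E'
import numpy as np,cv2
from scipy.spatial.transform import Rotation as R
from rig import get_obs,snapshot,camera_params,tcp_to_grasp
def save(n,im): cv2.imwrite('pics/'+n,cv2.cvtColor(im,cv2.COLOR_RGB2BGR))
E
python3 - <<'E'
from h import *
print(get_obs(),tcp_to_grasp)
for n in ["scene","side","wrist"]:
    print(n,camera_params(n)); save(n+'0.png',snapshot(n))
a=cv2.imread('pics/scene0.png');cv2.imwrite('pics/scene0b.png',cv2.resize(a,(800,600)))
a=cv2.imread('pics/side0.png');cv2.imwrite('pics/side0b.png',cv2.resize(a,(800,600)))
E
```

```text
pics
{'clock': 0.0, 'joints': array([-2.23412286e-01,  3.13469143e-01,  1.49843583e+00,  2.28209672e-05,
        1.33100146e+00, -2.23407076e-01]), 'joint_velocities': array([-0.00294221,  0.00018026, -0.00048821, -0.00160863,  0.00041554,
       -0.00196168]), 'effort': array([-5.78409599e-04, -4.12261176e+01, -2.59742296e+01, -3.58453699e-04,
        4.11797926e-03, -1.23038126e-05]), 'tcp_pos': array([5.24694402e-01, 5.75210435e-05, 1.91125788e-01]), 'tcp_rot': array([-3.14031644e+00, -3.12681593e-04,  1.57078548e+00]), 'contact_force': array([-0.28749611,  0.57733962,  0.50601239]), 'moment': array([-0.00486148,  0.02055007, -0.03768962]), 'opening': 0.9981627876445665} -0.0187
scene {'camera_matrix': array([[422.05707603,   0.        , 279.47117657],
       [  0.        , 422.05707603, 206.67293444],
       [  0.        ,   0.        ,   1.        ]]), 'eye': array([-0.38871404, -0.76507485,  1.10148052]), 'attitude': array([ 0.8462437 , -0.00657327, -0.96911859])}
side {'camera_matrix': array([[527.93895826,   0.        , 276.76092489],
       [  0.        , 527.93895826, 206.00315283],
       [  0.        ,   0.        ,   1.        ]]), 'eye': array([0.18630818, 0.69142107, 1.36968552]), 'attitude': array([ 0.61838268, -0.0155378 , -2.6993371 ])}
wrist {'camera_matrix': array([[310.82062274,   0.        , 281.45288565],
       [  0.        , 310.82062274, 214.78295212],
       [  0.        ,   0.        ,   1.        ]]), 'tool_from_camera': array([[ 3.22104082e-04,  9.65468200e-01,  2.60520729e-01,
         6.62751437e-02],
       [ 9.99999818e-01, -4.44107049e-04,  4.09438477e-04,
        -2.08369068e-04],
       [ 5.10998922e-04,  2.60520550e-01, -9.65468167e-01,
        -1.82382575e-01],
       [ 0.00000000e+00,  0.00000000e+00,  0.00000000e+00,
         1.00000000e+00]])}
```

View pics/scene0b.png

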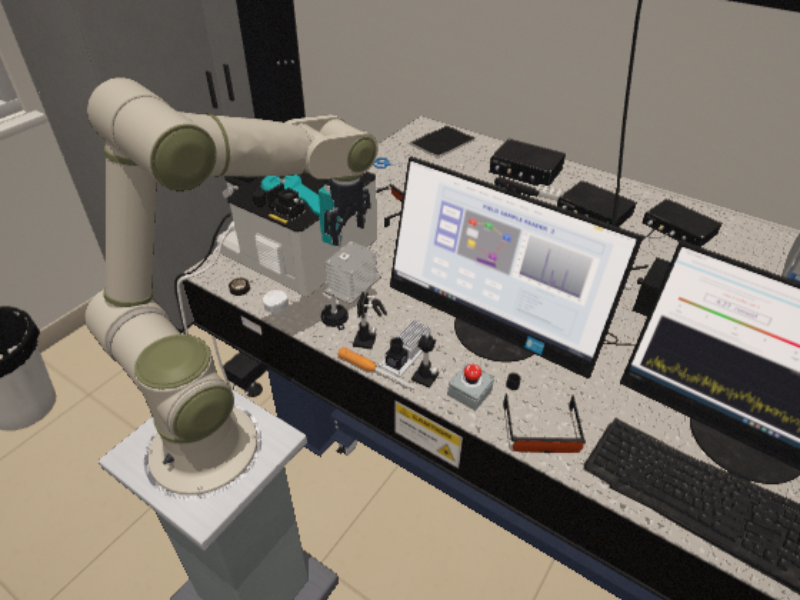

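View pics/side0b.png

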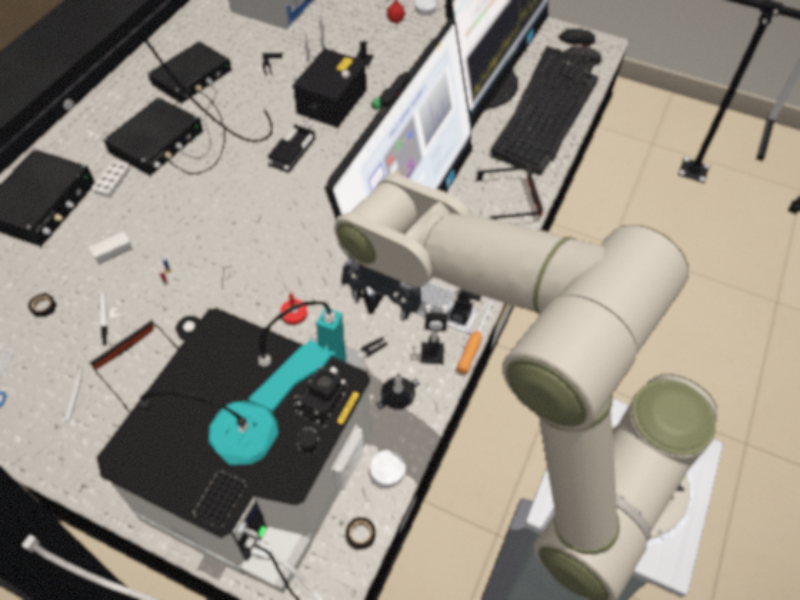

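Scene (800 px): stop button red at (472,372), black meter in its cup at (335,312), laser at (405,345), lens post at (428,360), mirror post at (365,330). Side: black meter at (397,388), and a red look-alike at (293,308), which I leave alone. Next I enlarge and cast rays.

```bash
cat >> h.py <<'E'
def cam(n,obs=None):
    p=camera_params(n);K=p['camera_matrix']
    if n=='wrist':
        o=obs or get_obs();T=np.eye(4);T[:3,:3]=R.from_euler('xyz',o['tcp_rot']).as_matrix();T[:3,3]=o['tcp_pos']
        T=T@p['tool_from_camera'];return K,T[:3,:3],T[:3,3]
    return K,R.from_euler('xyz',p['attitude']).as_matrix(),np.array(p['eye'])
def ray(c,uv):
    K,A,e=c;d=np.linalg.inv(K)@[uv[0],uv[1],1];d=A@[d[0],-d[1],-d[2]];return e,d
def onz(c,uv,z):
    e,d=ray(c,uv);return e+d*(z-e[2])/d[2]
def proj(c,P):
    K,A,e=c;q=A.T@(np.array(P)-e);q=K@[q[0],-q[1],-q[2]];return q[:2]/q[2]
def cross(c1,u1,c2,u2):
    e1,d1=ray(c1,u1);e2,d2=ray(c2,u2)
    s=np.linalg.lstsq(np.c_[d1,-d2],e2-e1,rcond=None)[0];a=e1+d1*s[0];b=e2+d2*s[1];return (a+b)/2,np.linalg.norm(a-b)
E
python3 - <<'E'
from h import *
print(camera_params('wrist').keys())
s=cv2.imread('pics/scene0.png');w=cv2.imread('pics/wrist0.png');d=cv2.imread('pics/side0.png')
c=np.zeros((600,800,3),np.uint8)
c[:300,:800]=cv2.resize(s[200:305,135:415],(800,300),interpolation=cv2.INTER_CUBIC)
c[300:,:400]=cv2.resize(w,(400,300)); c[300:,400:]=cv2.resize(d[190:310,220:380],(400,300),interpolation=cv2.INTER_CUBIC)
cv2.imwrite('pics/c1.png',c)
C=cam('scene');D=cam('side')
h=cv2.cvtColor(s,cv2.COLOR_BGR2HSV);m=cv2.inRange(h,(0,150,120),(6,255,255))|cv2.inRange(h,(174,150,120),(180,255,255))
n,_,st,ct=cv2.connectedComponentsWithStats(m)
for i in range(1,n):
    if st[i,4]>15: print('red',st[i],ct[i],onz(C,ct[i],.075))
for nm,uv,z in [('meter',(234,221),.02),('mirror',(256,240),0),('laser',(278,250),.05),('lens',(298,266),0),('tin',(193,210),.02)]: print(nm,onz(C,uv,z))
print('meter side',onz(D,(278,275),.02), 'mirror side?',onz(D,(262,243),0))
E
```

```text
dict_keys(['camera_matrix', 'tool_from_camera'])
red [536 233  24  10  28] [548.42857143 237.78571429] [ 0.96361553 -0.95639533  0.075     ]
red [325 255  12  11  89] [330.59550562 260.23595506] [ 0.45107655 -0.39589862  0.075     ]
meter [0.45951571 0.01386106 0.02      ]
mirror [ 0.44296657 -0.09994751  0.        ]
laser [ 0.41017026 -0.21893213  0.05      ]
lens [ 0.426471   -0.29055263  0.        ]
tin [0.41753269 0.18101594 0.02      ]
meter side [0.47112681 0.03263518 0.02      ] mirror side? [ 0.56550954 -0.05451773  0.        ]
```

View pics/c1.png

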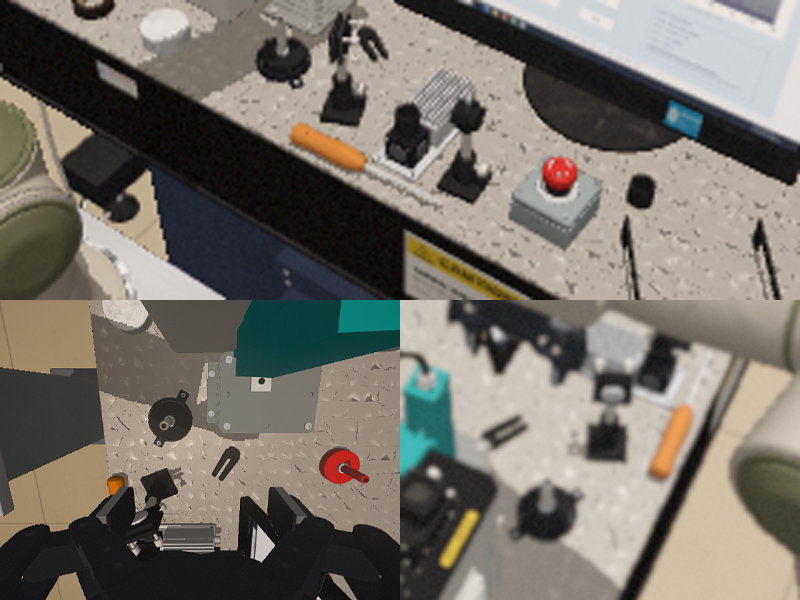

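Wrist view: black meter in its cup at (170,419), post up, ears visible; the red look-alike at (342,468) is clearly a different one, so the black one is meant. The scene crop shows the stop station at (557,200), the laser port tube at (408,125), and the posts either side of it.

Run:
```python
from h import *
C=cam('scene');D=cam('side');W=cam('wrist')
f=lambda x,y:(135+x*.35,200+y*.35)
g=lambda x,y:(x*1.4,(y-300)*1.4)
s=lambda x,y:(x*.7,y*.7)
print('meter disc',onz(W,g(170,419),.022),'posttop cross',cross(W,g(166,423),C,f(284,18)))
print('disc scene',onz(C,f(284,58),.018), 'side',onz(D,(220+(548-400)*.4,190+(512-300)*.4),.02))
print('plate corners z0',[onz(W,g(*p),0) for p in [(207,350),(322,435),(205,432)]],'label',cross(W,g(263,382),C,s(346,256)))
print('monitor lower L,R',onz(C,s(392,285),.077),onz(C,s(590,372),.077))
print('port',onz(C,f(408,107),.08),'cube',onz(C,f(408,128),.051))
print('lens foot',onz(C,f(463,185),.01),'top',onz(C,f(465,100),.146),'mirror foot',onz(C,f(343,108),.01),'tube',onz(C,f(640,190),.02))
```

```text
meter disc [0.47534504 0.02757235 0.022     ] posttop cross (array([0.47846138, 0.02601806, 0.07286266]), np.float64(0.004746532531304229))
disc scene [0.46489253 0.01647793 0.018     ] side [0.46829901 0.03055101 0.02      ]
plate corners z0 [array([0.53339676, 0.13141625, 0.        ]), array([ 0.73029941, -0.00181561,  0.        ]), array([0.53094145, 0.00322301, 0.        ])] label (array([0.59754042, 0.07918576, 0.09945509]), np.float64(0.0007802211489711332))
monitor lower L,R [ 0.59174266 -0.0770921   0.077     ] [ 0.60000682 -0.6144408   0.077     ]
port [ 0.43409395 -0.2014387   0.08      ] cube [ 0.42873355 -0.20528179  0.051     ]
lens foot [ 0.42187362 -0.28926077  0.01      ] top [ 0.42605559 -0.28369694  0.146     ] mirror foot [ 0.44224618 -0.09659617  0.01      ] tube [ 0.52607219 -0.46761071  0.02      ]
```

```bash
python3 -m jog '[{"rotation":[0,0,0],"slide":[-45,0,-20],"fingers":0},{"rotation":[0,0,0],"slide":[-45,-10,-10],"fingers":0},{"rotation":[0,0,0],"slide":[-45,-10,0],"fingers":0},{"rotation":[0,0,0],"slide":[-45,-10,0],"fingers":0},{"rotation":[0,0,0],"slide":[-45,-10,0],"fingers":0}]'
```

```text
clock: 0.65
tcp_pos: [0.4842, -0.2267, 0.2216]
tcp_rot: [-3.141, -0.0, 1.571]
contact_force: [-0.6, 1.4, 1.1]
opening: 1.001
```

```bash
python3 -m jog '[{"rotation":[0,0,0],"slide":[-45,-7,0],"fingers":0},{"rotation":[0,0,0],"slide":[-45,-7,0],"fingers":0},{"rotation":[0,0,0],"slide":[-45,-7,0],"fingers":0.5},{"rotation":[0,0,0],"slide":[-45,-7,0],"fingers":1},{"rotation":[0,0,0],"slide":[0,0,0],"fingers":1}]' 40
python3 -m jog '[{"rotation":[0,0,0],"slide":[0,0,0],"fingers":1},{"rotation":[0,0,0],"slide":[0,0,0],"fingers":1},{"rotation":[0,0,0],"slide":[0,0,0],"fingers":1}]'
python3 - <<'E'
from h import *
o=get_obs();c=cam('wrist',o);w=snapshot('wrist');save('w2.png',w)
h=cv2.cvtColor(w,cv2.COLOR_RGB2HSV);m=cv2.inRange(h,(0,150,60),(6,255,255))|cv2.inRange(h,(174,150,60),(180,255,255))
n,_,st,ct=cv2.connectedComponentsWithStats(m)
print(o['tcp_pos'])
for i in range(1,n):
    if st[i,4]>40: print('red',st[i],ct[i],onz(c,ct[i],.0795))
s=snapshot('scene');C=cam('scene')
h=cv2.cvtColor(s,cv2.COLOR_RGB2HSV);m=cv2.inRange(h,(0,150,60),(6,255,255))|cv2.inRange(h,(174,150,60),(180,255,255))
n,_,st,ct=cv2.connectedComponentsWithStats(m)
for i in range(1,n):
    if st[i,4]>40: print('red scene',st[i],ct[i],onz(C,ct[i],.077))
E
```

```text
clock: 1.15
tcp_pos: [0.455, -0.4094, 0.2201]
tcp_rot: [-3.14, -0.0, 1.566]
contact_force: [1.0, 0.6, -0.2]
opening: 0.512
clock: 1.45
tcp_pos: [0.4575, -0.4039, 0.222]
tcp_rot: [3.141, 0.0, 1.572]
contact_force: [0.3, -0.6, -0.1]
opening: -0.002
[ 0.45751535 -0.40386462  0.22202691]
red [261 169  37  37 922] [278.78199566 186.69305857] [ 0.45435398 -0.39452891  0.0795    ]
red scene [325 255  12  12  99] [330.42424242 260.62626263] [ 0.44768112 -0.39697781  0.077     ]
```

View pics/w2.png

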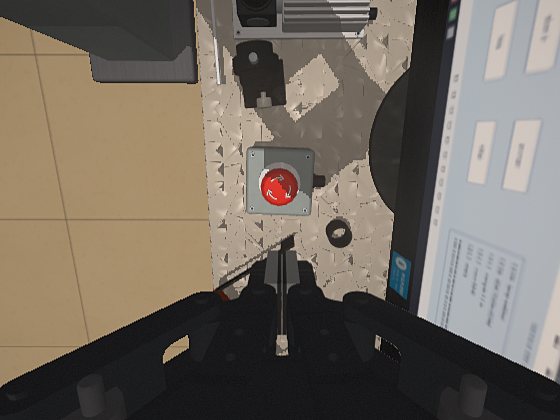

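The view shows the red mushroom at (279,187), 37 px across as expected for 40 mm. The lens post stands above it, the monitor to the right, and the spare tube at (339,233). Button at about (0.4545, -0.3945); pressing now with the fingers shut.

```bash
python3 -m jog '[{"rotation":[0,0,0],"slide":[9.4,-3.1,-0],"fingers":1},{"rotation":[0,0,0],"slide":[0,0,40],"fingers":1},{"rotation":[0,0,0],"slide":[0,0,40],"fingers":1},{"rotation":[0,0,0],"slide":[0,0,40],"fingers":1},{"rotation":[0,0,0],"slide":[0,0,10],"fingers":1}]'
python3 -m jog '[{"rotation":[0,0,0],"slide":[0,0,5],"fingers":1},{"rotation":[0,0,0],"slide":[0,0,5],"fingers":1},{"rotation":[0,0,0],"slide":[0,0,3],"fingers":1},{"rotation":[0,0,0],"slide":[0,0,2],"fingers":1},{"rotation":[0,0,0],"slide":[0,0,0],"fingers":1}]'
python3 -m jog '[{"rotation":[0,0,0],"slide":[0,0,0],"fingers":1},{"rotation":[0,0,0],"slide":[0,0,0],"fingers":1}]'
```

```text
clock: 2.05
tcp_pos: [0.4527, -0.3934, 0.0879]
tcp_rot: [-3.137, -0.005, 1.571]
contact_force: [0.3, -1.0, -0.4]
opening: -0.002
clock: 2.55
tcp_pos: [0.454, -0.3958, 0.0772]
tcp_rot: [3.141, 0.001, 1.571]
contact_force: [0.3, -0.1, 0.8]
opening: 0.001
clock: 2.75
tcp_pos: [0.454, -0.3957, 0.077]
tcp_rot: [3.141, 0.0, 1.571]
contact_force: [-0.4, 0.9, -0.2]
opening: 0.0
```

```bash
python3 -m jog '[{"rotation":[0,0,0],"slide":[0,0,1],"fingers":1},{"rotation":[0,0,0],"slide":[0,0,1],"fingers":1},{"rotation":[0,0,0],"slide":[0,0,0],"fingers":1}]'
python3 -m jog '[{"rotation":[0,0,0],"slide":[0,0,-10],"fingers":1},{"rotation":[0,0,0],"slide":[0,0,-30],"fingers":1},{"rotation":[0,0,0],"slide":[0,0,-35],"fingers":0.5},{"rotation":[0,0,0],"slide":[0,0,-35],"fingers":0},{"rotation":[0,0,0],"slide":[0,0,-35],"fingers":0}]'
python3 -m jog '[{"rotation":[0,0,0],"slide":[0,0,0],"fingers":0},{"rotation":[0,0,0],"slide":[0,0,0],"fingers":0},{"rotation":[0,0,0],"slide":[0,0,0],"fingers":0}]'
cat > red.py <<'E'
from h import *
import sys
o=get_obs();c=cam('wrist',o);w=snapshot('wrist');save(sys.argv[1],w)
h=cv2.cvtColor(w,cv2.COLOR_RGB2HSV);m=cv2.inRange(h,(0,150,60),(6,255,255))|cv2.inRange(h,(174,150,60),(180,255,255))
n,_,st,ct=cv2.connectedComponentsWithStats(m)
print(o['tcp_pos'])
for i in range(1,n):
    if st[i,4]>150: print('red',st[i],ct[i],[onz(c,ct[i],z) for z in(.073,.0795)])
E
python3 red.py w3.png
```

```text
clock: 3.05
tcp_pos: [0.4538, -0.3956, 0.0745]
tcp_rot: [-3.141, -0.0, 1.571]
contact_force: [0.3, 0.4, -0.7]
opening: 0.002
clock: 3.55
tcp_pos: [0.4538, -0.3955, 0.2221]
tcp_rot: [3.141, 0.001, 1.571]
contact_force: [0.0, -0.5, -0.0]
opening: 0.505
clock: 3.85
tcp_pos: [0.4536, -0.3952, 0.2187]
tcp_rot: [-3.14, -0.002, 1.571]
contact_force: [0.4, 0.3, -0.4]
opening: 0.993
[ 0.45358021 -0.39521422  0.21869222]
red [265 178  37  36 919] [282.69096844 195.390642  ] [array([ 0.45437635, -0.39563788,  0.073     ]), array([ 0.45436099, -0.39432257,  0.0795    ])]
```

Run:
```python
from h import *
C=cam('scene');s=snapshot('scene');save('s3.png',s)
h=cv2.cvtColor(s,cv2.COLOR_RGB2HSV);m=cv2.inRange(h,(0,150,60),(6,255,255))|cv2.inRange(h,(174,150,60),(180,255,255))
n,_,st,ct=cv2.connectedComponentsWithStats(m)
for i in range(1,n):
    if st[i,4]>40: print('red scene',st[i],ct[i])
for z in (.0795,.073): print(proj(C,[.4543,-.3945,z]))
a=cv2.imread('pics/scene0.png')[235:285,305:355];b=cv2.imread('pics/s3.png')[235:285,305:355]
cv2.imwrite('pics/c3.png',cv2.resize(np.hstack([a,b]),(800,400),interpolation=cv2.INTER_NEAREST))
```

```text
red scene [325 255  12  12  96] [330.3125     260.70833333]
[330.82877557 258.49180433]
[330.65281181 259.83821687]
```

View pics/c3.png

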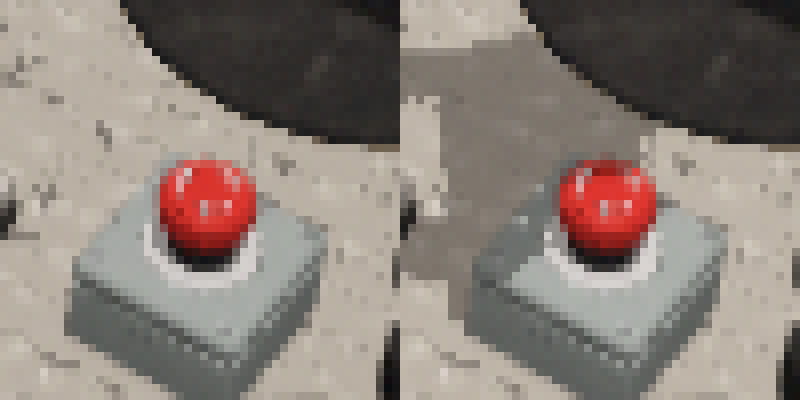

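The crop compares before and after: the head (red, about (607,205)) stands at the same height over the white ring in both, so it was not pressed. I will go down again and watch the force.

```bash
python3 -m jog '[{"rotation":[0,0,0],"slide":[0.5,1,40],"fingers":1},{"rotation":[0,0,0],"slide":[0,0,40],"fingers":1},{"rotation":[0,0,0],"slide":[0,0,40],"fingers":1},{"rotation":[0,0,0],"slide":[0,0,10],"fingers":1},{"rotation":[0,0,0],"slide":[0,0,10],"fingers":1}]'
python3 -m jog '[{"rotation":[0,0,0],"slide":[0,0,2],"fingers":1},{"rotation":[0,0,0],"slide":[0,0,0],"fingers":1},{"rotation":[0,0,0],"slide":[0,0,0],"fingers":1}]'
python3 red.py w4.png
python3 - <<'E'
from h import *
save('s4.png',snapshot('scene'))
a=cv2.imread('pics/w4.png');b=cv2.imread('pics/s4.png')[220:290,300:370]
cv2.imwrite('pics/c4.png',np.hstack([cv2.resize(a[140:420,140:420],(400,400)),cv2.resize(b,(400,400),interpolation=cv2.INTER_CUBIC)]))
E
```

```text
clock: 4.45
tcp_pos: [0.455, -0.3952, 0.0795]
tcp_rot: [-3.141, -0.0, 1.571]
contact_force: [0.5, -0.3, 0.8]
opening: 0.146
clock: 4.75
tcp_pos: [0.4554, -0.3957, 0.0792]
tcp_rot: [3.14, 0.002, 1.571]
contact_force: [-0.1, -0.2, 0.2]
opening: 0.002
[ 0.45538408 -0.39572485  0.07915041]
red [ 249  207   63   54 2220] [280.40810811 232.89594595] [array([ 0.45444272, -0.39230846,  0.073     ]), array([ 0.45445859, -0.39012766,  0.0795    ])]
```

View pics/c4.png

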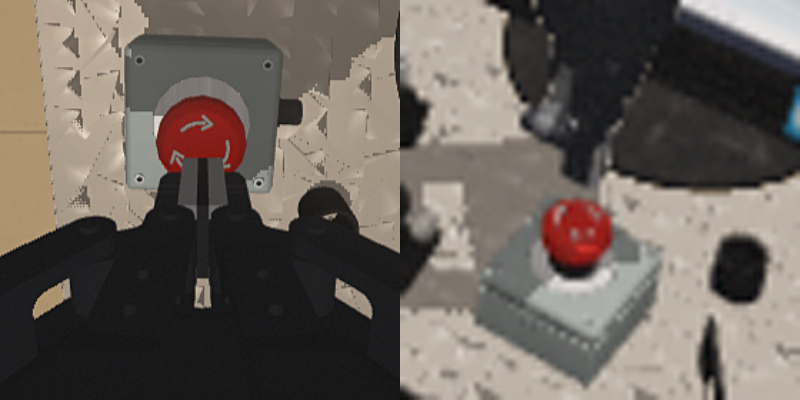

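The wrist crop has the closed tips at (203,158), and the scene crop has them at (585,180). Both put the tips visibly above the head, so they reach less far than the TCP reading implies. Descending in small steps by force.

```bash
python3 -m jog '[{"rotation":[0,0,0],"slide":[0,0,4],"fingers":1},{"rotation":[0,0,0],"slide":[0,0,4],"fingers":1},{"rotation":[0,0,0],"slide":[0,0,2],"fingers":1},{"rotation":[0,0,0],"slide":[0,0,0],"fingers":1}]'
python3 -m jog '[{"rotation":[0,0,0],"slide":[0,0,2],"fingers":1},{"rotation":[0,0,0],"slide":[0,0,2],"fingers":1},{"rotation":[0,0,0],"slide":[0,0,1],"fingers":1},{"rotation":[0,0,0],"slide":[0,0,0],"fingers":1}]'
python3 - <<'E'
from h import *
print(get_obs())
for n in("scene","side"): save(n+'5.png',snapshot(n))
b=cv2.imread('pics/scene5.png');C=cam('scene');o=get_obs();u=proj(C,o['tcp_pos']);print(u,proj(cam('side'),o['tcp_pos']))
E
```

```text
clock: 5.25
tcp_pos: [0.4547, -0.3949, 0.0672]
tcp_rot: [-3.141, -0.001, 1.571]
contact_force: [-1.0, -0.5, 0.2]
opening: -0.004
clock: 5.65
tcp_pos: [0.4548, -0.3951, 0.0625]
tcp_rot: [-3.141, -0.0, 1.571]
contact_force: [0.1, -0.7, 0.4]
opening: 0.001
{'clock': 5.65, 'joints': array([-9.09439023e-01,  6.02527796e-01,  1.41096180e+00, -1.97605516e-05,
        1.12843356e+00, -9.09434697e-01]), 'joint_velocities': array([ 8.01272678e-04, -3.10191997e-03, -4.56768472e-03, -1.89421827e-04,
        3.52490208e-03, -3.11989008e-05]), 'effort': array([-3.09821553e-03, -5.15720451e+01, -2.35799575e+01, -1.04674241e-04,
       -2.46168900e-02,  5.97714279e-05]), 'tcp_pos': array([ 0.45483044, -0.39505612,  0.06249285]), 'tcp_rot': array([-3.14137557e+00, -2.49848296e-04,  1.57080044e+00]), 'contact_force': array([ 0.06790655, -0.72936932,  0.41745788]), 'moment': array([0.0009052 , 0.05449067, 0.00068281]), 'opening': 0.0008114801458626609}
[330.64044735 261.91377475] [339.33820953 164.39700376]
```

```bash
for i in 1 2 3; do python3 -m jog '[{"rotation":[0,0,0],"slide":[0,0,1.5],"fingers":1},{"rotation":[0,0,0],"slide":[0,0,1.5],"fingers":1},{"rotation":[0,0,0],"slide":[0,0,0],"fingers":1},{"rotation":[0,0,0],"slide":[0,0,0],"fingers":1}]' | egrep 'pos|force'; done
python3 - <<'E'
from h import *
for n in("scene","wrist"): save(n+'6.png',snapshot(n))
a=cv2.imread('pics/wrist6.png');b=cv2.imread('pics/scene6.png')[220:290,300:370]
cv2.imwrite('pics/c6.png',np.hstack([cv2.resize(a[140:420,140:420],(400,400)),cv2.resize(b,(400,400),interpolation=cv2.INTER_CUBIC)]))
E
```

```text
tcp_pos: [0.4549, -0.3951, 0.0597]
contact_force: [-0.2, 0.5, -1.0]
tcp_pos: [0.4549, -0.3951, 0.0567]
contact_force: [0.7, -0.9, 0.2]
tcp_pos: [0.4549, -0.3951, 0.0537]
contact_force: [-0.5, 0.0, 1.0]
```

View pics/c6.png

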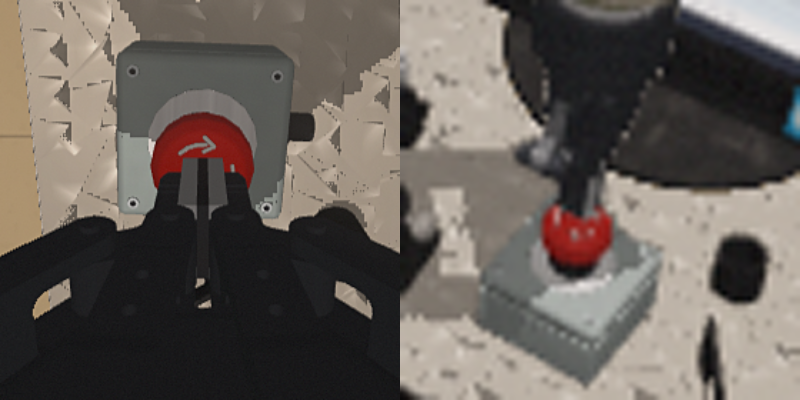

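Scene crop: the tips at (580,207) are only a few mm above the head top. I keep going until the force shows.

```bash
for i in 1 2 3 4; do python3 -m jog '[{"rotation":[0,0,0],"slide":[0,0,1.5],"fingers":1},{"rotation":[0,0,0],"slide":[0,0,1],"fingers":1},{"rotation":[0,0,0],"slide":[0,0,0],"fingers":1},{"rotation":[0,0,0],"slide":[0,0,0],"fingers":1}]' | egrep 'pos|force'; done
```

```text
tcp_pos: [0.4549, -0.3951, 0.0512]
contact_force: [0.4, -0.1, -0.4]
tcp_pos: [0.4549, -0.3951, 0.0487]
contact_force: [-0.3, -0.3, 0.2]
tcp_pos: [0.4549, -0.3951, 0.0462]
contact_force: [0.2, 0.8, -0.3]
tcp_pos: [0.4549, -0.3951, 0.0437]
contact_force: [-0.0, -0.4, 1.8]
```

```bash
for i in 1 2 3 4 5 6 7; do python3 -m jog '[{"rotation":[0,0,0],"slide":[0,0,1],"fingers":1},{"rotation":[0,0,0],"slide":[0,0,0],"fingers":1},{"rotation":[0,0,0],"slide":[0,0,0],"fingers":1}]' | egrep 'pos|force'; done
```

```text
tcp_pos: [0.4549, -0.3951, 0.0427]
contact_force: [0.8, -0.6, 1.8]
tcp_pos: [0.4549, -0.3951, 0.0417]
contact_force: [0.1, -0.4, 2.1]
tcp_pos: [0.4549, -0.3951, 0.0406]
contact_force: [-0.4, 0.2, 1.7]
tcp_pos: [0.4549, -0.3951, 0.0396]
contact_force: [0.4, -0.2, 1.9]
tcp_pos: [0.4549, -0.3951, 0.0385]
contact_force: [0.1, 0.1, 0.1]
tcp_pos: [0.4549, -0.3951, 0.0377]
contact_force: [-0.1, -1.1, 2.2]
tcp_pos: [0.4549, -0.3951, 0.0368]
contact_force: [-1.3, 1.0, 2.8]
```

Force came on at TCP z ≈ 0.044 and dropped at 0.0385, so the head snapped in and latched. The real fingertips therefore sit about 39.5 mm behind the reported TCP, and I will use that from here. Now grip the head and twist.

```bash
python3 -m jog '[{"rotation":[0,0,0],"slide":[0,0,-10],"fingers":1},{"rotation":[0,0,0],"slide":[0,0,-20],"fingers":1},{"rotation":[0,0,0],"slide":[0,0,-20],"fingers":0},{"rotation":[0,0,0],"slide":[0,0,0],"fingers":0},{"rotation":[0,0,0],"slide":[0,0,0],"fingers":0}]' 30 | egrep 'pos|force|open'
python3 -m jog '[{"rotation":[0,0,0],"slide":[0,0,0],"fingers":0},{"rotation":[0,0,0],"slide":[0,0,0],"fingers":0},{"rotation":[0,0,0],"slide":[0,0,0],"fingers":0},{"rotation":[0,0,0],"slide":[0,0,0],"fingers":0}]' | egrep 'pos|force|open'
python3 - <<'E'
from h import *
save('s7.png',snapshot('scene'));save('w7.png',snapshot('wrist'))
a=cv2.imread('pics/w7.png');b=cv2.imread('pics/s7.png')[220:290,300:370]
cv2.imwrite('pics/c7.png',np.hstack([cv2.resize(a[140:420,140:420],(400,400)),cv2.resize(b,(400,400),interpolation=cv2.INTER_CUBIC)]))
E
```

```text
tcp_pos: [0.4549, -0.395, 0.0866]
contact_force: [0.1, 0.6, 0.3]
opening: 0.503
tcp_pos: [0.4548, -0.395, 0.0863]
contact_force: [-0.6, -0.2, 0.1]
opening: 1.0
```

View pics/c7.png

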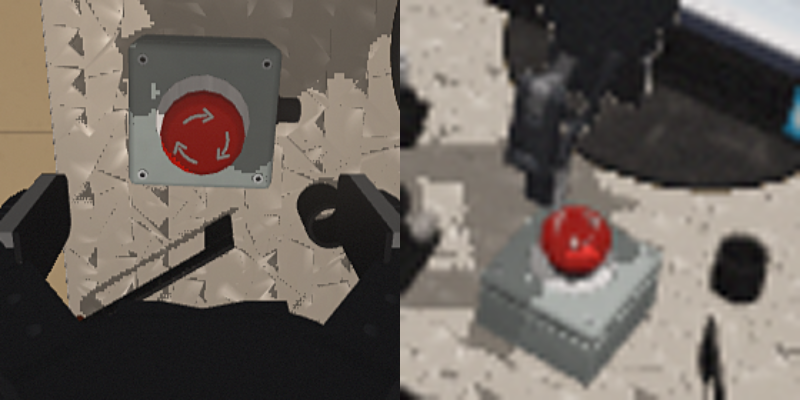

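The wrist crop shows the head at (203,130), and the scene crop shows it sitting lower with the stem gap gone, so it is latched. Descend around it.

```bash
python3 -m jog '[{"rotation":[0,0,0],"slide":[0,0,25],"fingers":0},{"rotation":[0,0,0],"slide":[0,0,25],"fingers":0},{"rotation":[0,0,0],"slide":[0,0,15],"fingers":0},{"rotation":[0,0,0],"slide":[0,0,9],"fingers":0},{"rotation":[0,0,0],"slide":[0,0,0],"fingers":0}]' 30 | egrep 'pos|force|open'
python3 -m jog '[{"rotation":[0,0,0],"slide":[0,0,0],"fingers":1},{"rotation":[0,0,0],"slide":[0,0,0],"fingers":1},{"rotation":[0,0,0],"slide":[0,0,0],"fingers":1},{"rotation":[0,0,0],"slide":[0,0,0],"fingers":1},{"rotation":[0,0,0],"slide":[0,0,0],"fingers":1}]' | egrep 'pos|force|open'
python3 -m jog '[{"rotation":[0,0,0],"slide":[0,0,0],"fingers":1},{"rotation":[0,0,0],"slide":[0,0,0],"fingers":1},{"rotation":[0,0,0],"slide":[0,0,0],"fingers":1}]' | egrep 'pos|force|open'
```

```text
tcp_pos: [0.4546, -0.3947, 0.0118]
contact_force: [-0.1, 0.3, 1.1]
opening: 0.998
tcp_pos: [0.4549, -0.3954, 0.0133]
contact_force: [-2.9, 0.5, 3.0]
opening: 0.451
tcp_pos: [0.4549, -0.3953, 0.0128]
contact_force: [-2.2, -1.3, 3.3]
opening: 0.451
```

```bash
python3 -m jog '[{"rotation":[0,0,8],"slide":[0,0,0],"fingers":1},{"rotation":[0,0,8],"slide":[0,0,0],"fingers":1},{"rotation":[0,0,8],"slide":[0,0,0],"fingers":1},{"rotation":[0,0,8],"slide":[0,0,0],"fingers":1},{"rotation":[0,0,0],"slide":[0,0,0],"fingers":1}]' | egrep 'pos|rot|force|open'
python3 -m jog '[{"rotation":[0,0,8],"slide":[0,0,0],"fingers":1},{"rotation":[0,0,8],"slide":[0,0,0],"fingers":1},{"rotation":[0,0,8],"slide":[0,0,0],"fingers":1},{"rotation":[0,0,5],"slide":[0,0,0],"fingers":1},{"rotation":[0,0,0],"slide":[0,0,0],"fingers":1}]' | egrep 'pos|rot|force|open'
python3 -c "
from rig import get_obs
print(get_obs()['moment'])"
```

```text
tcp_pos: [0.4552, -0.3954, 0.0129]
tcp_rot: [3.141, 0.0, 1.011]
contact_force: [-0.5, -1.5, 2.3]
opening: 0.45
tcp_pos: [0.4554, -0.3956, 0.013]
tcp_rot: [3.14, -0.0, 0.509]
contact_force: [0.3, -2.3, 3.8]
opening: 0.447
[-0.41984723 -0.04282526  0.00757066]
```

```bash
python3 -m jog '[{"rotation":[0,0,0],"slide":[0,0,0],"fingers":0},{"rotation":[0,0,0],"slide":[0,0,0],"fingers":0},{"rotation":[0,0,0],"slide":[0,0,0],"fingers":0},{"rotation":[0,0,0],"slide":[0,0,0],"fingers":0},{"rotation":[0,0,0],"slide":[0,0,0],"fingers":0}]' | egrep 'pos|rot|force|open'
python3 -m jog '[{"rotation":[0,0,0],"slide":[0,0,-20],"fingers":0},{"rotation":[0,0,0],"slide":[0,0,-40],"fingers":0},{"rotation":[0,0,0],"slide":[0,0,-45],"fingers":0},{"rotation":[0,0,0],"slide":[0,0,-45],"fingers":0},{"rotation":[0,0,0],"slide":[0,0,-45],"fingers":0}]' | egrep 'pos|rot|force|open'
python3 -m jog '[{"rotation":[0,0,-8],"slide":[0,0,0],"fingers":0},{"rotation":[0,0,-8],"slide":[0,0,0],"fingers":0},{"rotation":[0,0,-8],"slide":[0,0,0],"fingers":0},{"rotation":[0,0,-8],"slide":[0,0,0],"fingers":0},{"rotation":[0,0,-8],"slide":[0,0,0],"fingers":0}]' | egrep 'pos|rot|force|open'
python3 -m jog '[{"rotation":[0,0,-8],"slide":[0,0,0],"fingers":0},{"rotation":[0,0,-8],"slide":[0,0,0],"fingers":0},{"rotation":[0,0,-5],"slide":[0,0,0],"fingers":0},{"rotation":[0,0,0],"slide":[0,0,0],"fingers":0},{"rotation":[0,0,0],"slide":[0,0,0],"fingers":0}]' | egrep 'pos|rot|force|open'
python3 red.py w8.png
python3 - <<'E'
from h import *
save('s8.png',snapshot('scene'))
a=cv2.imread('pics/w8.png');b=cv2.imread('pics/s8.png')[235:285,305:355];d=cv2.imread('pics/scene0.png')[235:285,305:355]
cv2.imwrite('pics/c8.png',np.hstack([a[:,:480],cv2.resize(np.vstack([b,d]),(210,420),interpolation=cv2.INTER_NEAREST)]))
E
```

```text
tcp_pos: [0.4549, -0.395, 0.0126]
tcp_rot: [-3.141, -0.0, 0.507]
contact_force: [-0.6, -0.3, -0.4]
opening: 1.001
tcp_pos: [0.4547, -0.3948, 0.2096]
tcp_rot: [-3.142, -0.0, 0.507]
contact_force: [-0.1, -0.8, -0.8]
opening: 1.003
tcp_pos: [0.4549, -0.395, 0.2076]
tcp_rot: [-3.141, -0.0, 1.211]
contact_force: [0.4, 0.6, -0.3]
opening: 1.001
tcp_pos: [0.4549, -0.3951, 0.2076]
tcp_rot: [-3.142, -0.0, 1.569]
contact_force: [-0.5, -0.3, -0.5]
opening: 1.001
[ 0.45489573 -0.39506053  0.20764384]
red [263 179  38  38 988] [281.20951417 197.48076923] [array([ 0.45428168, -0.3956598 ,  0.073     ]), array([ 0.45429328, -0.39428924,  0.0795    ])]
```

View pics/c8.png

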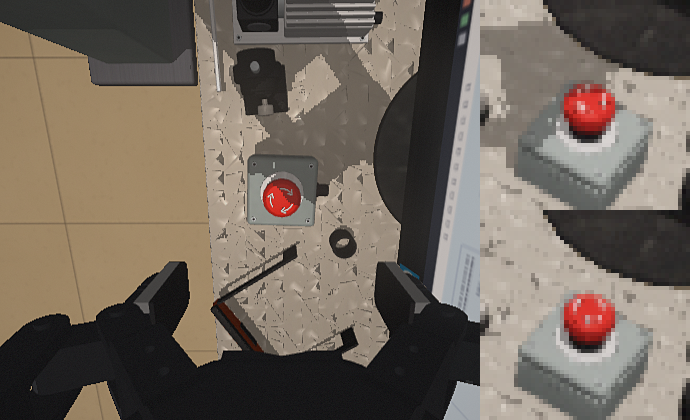

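The wrist picture shows the button at (281,197) turned back. The right-hand crops (top now, bottom initial) show the same stem gap and head height, so it is fully out. Now move left over the laser and then near the meter, taking a wrist picture at each.

```bash
python3 -m jog '[{"rotation":[0,0,0],"slide":[40,0,-10],"fingers":0},{"rotation":[0,0,0],"slide":[45,0,-10],"fingers":0},{"rotation":[0,0,0],"slide":[40,0,-10],"fingers":0},{"rotation":[0,0,0],"slide":[0,0,0],"fingers":0},{"rotation":[0,0,0],"slide":[0,0,0],"fingers":0}]' | egrep 'pos|rot|force|open'
python3 - <<'E'
from h import *
import json
o=get_obs();print(o['tcp_pos'],o['tcp_rot']);json.dump([list(o['tcp_pos']),list(o['tcp_rot'])],open('o9.json','w'));save('w9.png',snapshot('wrist'))
E
python3 -m jog '[{"rotation":[0,0,0],"slide":[45,5,0],"fingers":0},{"rotation":[0,0,0],"slide":[45,5,0],"fingers":0},{"rotation":[0,0,0],"slide":[45,5,0],"fingers":0},{"rotation":[0,0,0],"slide":[45,5,0],"fingers":0},{"rotation":[0,0,0],"slide":[45,0,0],"fingers":0}]' | egrep 'pos|rot|force|open'
python3 -m jog '[{"rotation":[0,0,0],"slide":[0,0,0],"fingers":0},{"rotation":[0,0,0],"slide":[0,0,0],"fingers":0},{"rotation":[0,0,0],"slide":[0,0,0],"fingers":0}]' | egrep 'pos|rot|force|open'
python3 - <<'E'
from h import *
import json
o=get_obs();print(o['tcp_pos'],o['tcp_rot']);json.dump([list(o['tcp_pos']),list(o['tcp_rot'])],open('o10.json','w'));save('w10.png',snapshot('wrist'))
a=cv2.imread('pics/w9.png');b=cv2.imread('pics/w10.png')
ca=dict(tcp_pos=json.load(open('o9.json'))[0],tcp_rot=json.load(open('o9.json'))[1]);u=proj(cam('wrist',ca),[.434,-.2,.08]);v=proj(cam('wrist',o),[.476,.027,.03]);print(u,v)
def crop(im,u,r):
    x,y=[int(np.clip(t,r,L-r)) for t,L in zip(u,(560,420))];print('crop',x-r,y-r);return cv2.resize(im[y-r:y+r,x-r:x+r],(400,400),interpolation=cv2.INTER_CUBIC)
cv2.imwrite('pics/c10.png',np.hstack([crop(a,u,80),crop(b,v,100)]))
E
```

```text
tcp_pos: [0.4551, -0.2698, 0.2382]
tcp_rot: [3.141, 0.001, 1.571]
contact_force: [0.2, -0.1, 0.3]
opening: 0.997
[ 0.45510081 -0.2697944   0.2381568 ] [3.14094045e+00 8.83523558e-04 1.57106669e+00]
tcp_pos: [0.4752, -0.0444, 0.2371]
tcp_rot: [-3.141, -0.0, 1.569]
contact_force: [0.6, -0.7, -0.5]
opening: 1.007
tcp_pos: [0.4751, -0.0465, 0.2373]
tcp_rot: [-3.141, 0.0, 1.569]
contact_force: [-0.2, -0.8, 0.3]
opening: 1.001
[ 0.47509492 -0.04647255  0.23730425] [-3.14093051e+00  3.87411879e-05  1.56885696e+00]
[261.72739033 127.30450856] [282.54108546 124.71306019]
crop 181 47
crop 182 24
```

View pics/c10.png

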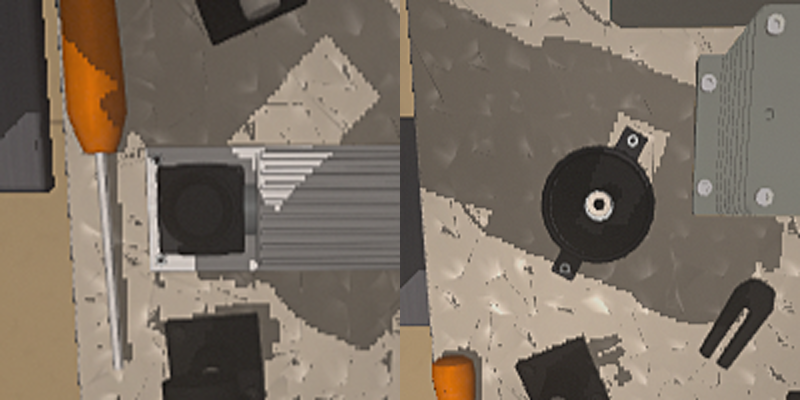

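Left crop (laser): port tube circle at about (200,210) on the black cube, driver to its left. Right crop: cup with the black meter at (599,206), post top white; the grey spectrometer block starts at x≈695. I'll refine both centres numerically.

Run:
```python
from h import *
import json
def C(n):
    a=json.load(open(n));return cam('wrist',dict(tcp_pos=np.array(a[0]),tcp_rot=a[1]))
c9,c10=C('o9.json'),C('o10.json')
b=cv2.cvtColor(cv2.imread('pics/w10.png'),cv2.COLOR_BGR2GRAY)
m=(b[107:147,262:302]>120).astype(np.uint8);m=cv2.morphologyEx(m,cv2.MORPH_CLOSE,np.ones((5,5)));n,_,st,ct=cv2.connectedComponentsWithStats(m);print(st,ct)
i=1+np.argmax(st[1:,4]);u=ct[i]+[262,107];print('post',u,onz(c10,u,.078))
for lo in (45,60,75):
    d=(b<lo).astype(np.uint8);d=cv2.morphologyEx(cv2.morphologyEx(d,cv2.MORPH_CLOSE,np.ones((7,7))),cv2.MORPH_OPEN,np.ones((21,21)))
    n,L,st,ct=cv2.connectedComponentsWithStats(d);k=L[127+12,281]
    if k: print('cup',st[k],ct[k],onz(c10,ct[k],.013))
a=cv2.imread('pics/w9.png');g=cv2.cvtColor(a,cv2.COLOR_BGR2GRAY)
for lo in (45,60):
    d=(g<lo).astype(np.uint8);d=cv2.morphologyEx(d,cv2.MORPH_OPEN,np.ones((5,5)));n,L,st,ct=cv2.connectedComponentsWithStats(d);k=L[131,255];print('cube',st[k],ct[k],onz(c9,ct[k],.055))
e=g[105:157,235:287].astype(float);e=np.clip((e-e[10:42,10:42].min())*6,0,255).astype(np.uint8)
e=cv2.resize(e,(416,416),interpolation=cv2.INTER_CUBIC);cv2.imwrite('pics/port.png',e)
for p2 in (30,20):
    h=cv2.HoughCircles(cv2.GaussianBlur(e,(0,0),4),cv2.HOUGH_GRADIENT,1,30,param1=60,param2=p2,minRadius=60,maxRadius=140)
    if h is not None:
        for x,y,r in h[0][:4]:
            u=(235+(x+.5)/8-.5,105+(y+.5)/8-.5);print('circ',u,r/8,onz(c9,u,.08),'expR',310.8*.015/(c9[2][2]-.08))
```

```text
[[   0    0   40   40 1445]
 [  13   12   13   16  155]] [[19.57231834 19.4899654 ]
 [18.82580645 19.59354839]]
post [280.82580645 126.59354839] [0.47407795 0.02420661 0.078     ]
cup [ 255   98   52   57 2546] [280.24862529 126.2325216 ] [0.47315144 0.02548146 0.013     ]
cup [ 254   97   53   59 2670] [280.32097378 125.8670412 ] [0.47324362 0.02592357 0.013     ]
cup [ 254   97   53   59 2696] [280.24109792 125.90170623] [0.47314302 0.0258818  0.013     ]
cube [     0      0    560    420 173659] [273.54372074 169.4413477 ] [ 0.4455633  -0.24728176  0.055     ]
cube [ 244  113   35   36 1148] [261.65418118 129.78745645] [ 0.43234969 -0.20246445  0.055     ]
```

View pics/port.png

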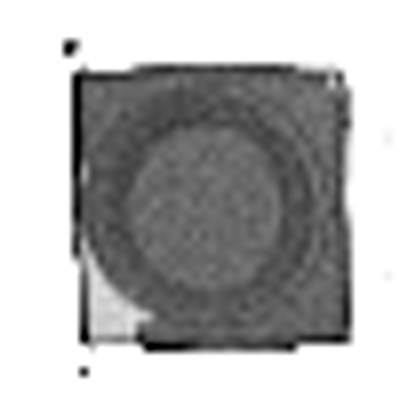

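The tube ring is centred at about (199,200) with radius 113 (14 px, expected 13.6), giving a port near (0.432, -0.2025), which agrees with the cube. Meter post is at (0.4737, 0.025). I'll go in half open, because the grey block is close on the right.

```bash
python3 -m jog '[{"rotation":[0,0,0],"slide":[35,-1,0],"fingers":0.5},{"rotation":[0,0,0],"slide":[36.5,-0.4,0],"fingers":0.5},{"rotation":[0,0,0],"slide":[0,0,45],"fingers":0.5},{"rotation":[0,0,0],"slide":[0,0,45],"fingers":0.5},{"rotation":[0,0,0],"slide":[0,0,40],"fingers":0.5}]' 60 | egrep 'pos|rot|force|open'
python3 -m jog '[{"rotation":[0,0,0],"slide":[0,0,0],"fingers":0.5},{"rotation":[0,0,0],"slide":[0,0,25],"fingers":0.5},{"rotation":[0,0,0],"slide":[0,0,20],"fingers":0.5},{"rotation":[0,0,0],"slide":[0,0,15],"fingers":0.5},{"rotation":[0,0,0],"slide":[0,0,0],"fingers":0.5}]' | egrep 'pos|rot|force|open'
python3 -m jog '[{"rotation":[0,0,0],"slide":[0,0,0],"fingers":0.5},{"rotation":[0,0,0],"slide":[0,0,0],"fingers":0.5}]' | egrep 'pos|rot|force|open'
```

```text
tcp_pos: [0.4733, 0.0255, 0.1058]
tcp_rot: [-3.141, 0.0, 1.569]
contact_force: [1.3, -0.0, -0.1]
opening: 0.5
tcp_pos: [0.4738, 0.0256, 0.048]
tcp_rot: [-3.141, -0.0, 1.569]
contact_force: [-0.0, -0.8, 1.2]
opening: 0.502
tcp_pos: [0.4746, 0.0259, 0.0493]
tcp_rot: [3.139, 0.0, 1.57]
contact_force: [0.4, 0.1, 0.2]
opening: 0.499
```

```bash
python3 -m jog '[{"rotation":[0,0,0],"slide":[0,0,12],"fingers":0.5},{"rotation":[0,0,0],"slide":[0,0,12],"fingers":0.5},{"rotation":[0,0,0],"slide":[0,0,0],"fingers":0.5}]' | egrep 'pos|rot|force|open'
python3 -m jog '[{"rotation":[0,0,0],"slide":[0,0,12],"fingers":0.5},{"rotation":[0,0,0],"slide":[0,0,10],"fingers":0.5},{"rotation":[0,0,0],"slide":[0,0,0],"fingers":0.5}]' | egrep 'pos|rot|force|open'
python3 -m jog '[{"rotation":[0,0,0],"slide":[0,0,5],"fingers":0.5},{"rotation":[0,0,0],"slide":[0,0,3.5],"fingers":0.5},{"rotation":[0,0,0],"slide":[0,0,0],"fingers":0.5},{"rotation":[0,0,0],"slide":[0,0,0],"fingers":0.5}]' | egrep 'pos|rot|force|open'
```

```text
tcp_pos: [0.4723, 0.0266, 0.022]
tcp_rot: [-3.138, -0.001, 1.571]
contact_force: [0.4, 0.4, -0.6]
opening: 0.496
tcp_pos: [0.4725, 0.0265, 0.0002]
tcp_rot: [-3.139, -0.001, 1.571]
contact_force: [-0.2, 0.4, 0.5]
opening: 0.497
tcp_pos: [0.4736, 0.0264, -0.0067]
tcp_rot: [3.141, 0.0, 1.571]
contact_force: [0.4, -0.9, -0.0]
opening: 0.498
```

```bash
python3 -m jog '[{"rotation":[0,0,0],"slide":[0,0,0],"fingers":0.7},{"rotation":[0,0,0],"slide":[-1,0,0],"fingers":0.8},{"rotation":[0,0,0],"slide":[0,0,0],"fingers":0.9},{"rotation":[0,0,0],"slide":[0,0,0],"fingers":1},{"rotation":[0,0,0],"slide":[0,0,0],"fingers":1}]' 25 | egrep 'pos|rot|force|open'
python3 -m jog '[{"rotation":[0,0,0],"slide":[0,0,0],"fingers":1},{"rotation":[0,0,0],"slide":[0,0,0],"fingers":1},{"rotation":[0,0,0],"slide":[0,0,0],"fingers":1}]' | egrep 'pos|rot|force|open'
```

```text
tcp_pos: [0.4737, 0.0253, -0.0067]
tcp_rot: [3.141, 0.0, 1.571]
contact_force: [1.0, -1.7, 0.3]
opening: 0.138
tcp_pos: [0.4736, 0.0253, -0.0067]
tcp_rot: [3.141, 0.0, 1.571]
contact_force: [1.5, -0.9, 0.4]
opening: 0.143
```

Opening is 12.2 mm, so the post is held. Firm up and lift.

```bash
python3 -m jog '[{"rotation":[0,0,0],"slide":[0,0,0],"fingers":1},{"rotation":[0,0,0],"slide":[0,0,0],"fingers":1},{"rotation":[0,0,0],"slide":[0,0,-3],"fingers":1},{"rotation":[0,0,0],"slide":[0,0,-5],"fingers":1},{"rotation":[0,0,0],"slide":[0,0,-8],"fingers":1}]' 60 | egrep 'pos|rot|force|open'
python3 -m jog '[{"rotation":[0,0,0],"slide":[0,0,-15],"fingers":1},{"rotation":[0,0,0],"slide":[0,0,-25],"fingers":1},{"rotation":[0,0,0],"slide":[0,0,-30],"fingers":1},{"rotation":[0,0,0],"slide":[0,0,-30],"fingers":1},{"rotation":[0,0,0],"slide":[0,0,-25],"fingers":1}]' | egrep 'pos|rot|force|open'
python3 -m jog '[{"rotation":[0,0,0],"slide":[0,0,-25],"fingers":1},{"rotation":[0,0,0],"slide":[0,0,-15],"fingers":1},{"rotation":[0,0,0],"slide":[0,0,-9],"fingers":1},{"rotation":[0,0,0],"slide":[0,0,0],"fingers":1},{"rotation":[0,0,0],"slide":[0,0,0],"fingers":1}]' | egrep 'pos|rot|force|open'
python3 -c "
from rig import get_obs
o=get_obs();print(o['moment'],o['contact_force'])"
```

```text
tcp_pos: [0.4729, 0.0256, 0.0093]
tcp_rot: [-3.14, -0.0, 1.571]
contact_force: [-1.2, -1.1, -2.5]
opening: 0.132
tcp_pos: [0.4735, 0.0255, 0.1363]
tcp_rot: [3.14, 0.0, 1.571]
contact_force: [1.1, 0.9, -2.7]
opening: 0.133
tcp_pos: [0.473, 0.0255, 0.1825]
tcp_rot: [-3.14, -0.0, 1.571]
contact_force: [0.4, -0.2, -2.8]
opening: 0.133
[0.04716629 0.00169055 0.00401127] [ 0.42051675 -0.15852555 -2.79659071]
```

```bash
python3 -m jog '[{"rotation":[0,0,0],"slide":[-15,-3,0],"fingers":1},{"rotation":[0,0,0],"slide":[-25,-4,0],"fingers":1},{"rotation":[0,0,0],"slide":[-30,-5,0],"fingers":1},{"rotation":[0,0,0],"slide":[-30,-5,0],"fingers":1},{"rotation":[0,0,0],"slide":[-30,-5,0],"fingers":1}]' | egrep 'pos|rot|force|open'
python3 -m jog '[{"rotation":[0,0,0],"slide":[-30,-5,0],"fingers":1},{"rotation":[0,0,0],"slide":[-30,-6,0],"fingers":1},{"rotation":[0,0,0],"slide":[-25,-5,0],"fingers":1},{"rotation":[0,0,0],"slide":[-13,-3,0],"fingers":1},{"rotation":[0,0,0],"slide":[0,0,0],"fingers":1}]' | egrep 'pos|rot|force|open'
python3 -m jog '[{"rotation":[0,0,0],"slide":[0,0,0],"fingers":1},{"rotation":[0,0,0],"slide":[0,0,0],"fingers":1},{"rotation":[0,0,0],"slide":[0,0,0],"fingers":1}]' | egrep 'pos|rot|force|open'
python3 - <<'E'
from h import *
o=get_obs();print(o['tcp_pos'],o['tcp_rot'],o['clock']);save('w12.png',snapshot('wrist'));save('s12.png',snapshot('scene'));save('d12.png',snapshot('side'))
E
```

```text
tcp_pos: [0.4507, -0.1055, 0.1822]
tcp_rot: [-3.14, -0.001, 1.571]
contact_force: [0.5, -0.4, -1.6]
opening: 0.132
tcp_pos: [0.432, -0.2034, 0.1824]
tcp_rot: [-3.14, -0.001, 1.569]
contact_force: [-0.4, -0.2, -2.5]
opening: 0.131
tcp_pos: [0.4327, -0.2017, 0.1832]
tcp_rot: [3.142, -0.0, 1.572]
contact_force: [-0.2, -0.3, -2.8]
opening: 0.129
[ 0.43272447 -0.20173734  0.18319948] [ 3.14157389e+00 -1.27373668e-04  1.57209033e+00] 23.35
```

```bash
python3 -m jog '[{"rotation":[0,0,0],"slide":[0,0,20],"fingers":1},{"rotation":[0,0,0],"slide":[0,0,25],"fingers":1},{"rotation":[0,0,0],"slide":[0,0,20],"fingers":1},{"rotation":[0,0,0],"slide":[0,0,15],"fingers":1},{"rotation":[0,0,0],"slide":[0,0,0],"fingers":1}]' | egrep 'pos|rot|force|open'
python3 -m jog '[{"rotation":[0,0,0],"slide":[0,0,5],"fingers":1},{"rotation":[0,0,0],"slide":[0,0,0],"fingers":1},{"rotation":[0,0,0],"slide":[0,0,0],"fingers":1},{"rotation":[0,0,0],"slide":[0,0,0],"fingers":1},{"rotation":[0,0,0],"slide":[0,0,0],"fingers":1}]' | egrep 'pos|rot|force|open'
python3 - <<'E'
from h import *
o=get_obs();print(o['tcp_pos'],o['clock']);save('w13.png',snapshot('wrist'));save('s13.png',snapshot('scene'));save('d13.png',snapshot('side'))
C=cam('scene');print(proj(C,[.432,-.2025,.08]),proj(C,[.432,-.2025,o['tcp_pos'][2]+.0107]))
E
```

```text
tcp_pos: [0.4317, -0.2018, 0.1016]
tcp_rot: [-3.139, -0.002, 1.571]
contact_force: [0.2, -0.0, -2.2]
opening: 0.129
tcp_pos: [0.4327, -0.2027, 0.0986]
tcp_rot: [3.141, 0.0, 1.571]
contact_force: [-0.2, 0.0, -2.7]
opening: 0.13
[ 0.43265932 -0.20271088  0.09856327] 24.5
[277.70585825 237.94502026] [277.73932629 231.78440397]
```

```bash
python3 -m jog '[{"rotation":[0,0,0],"slide":[0,0,7],"fingers":1},{"rotation":[0,0,0],"slide":[0,0,5],"fingers":1},{"rotation":[0,0,0],"slide":[0,0,3],"fingers":1},{"rotation":[0,0,0],"slide":[0,0,0],"fingers":1},{"rotation":[0,0,0],"slide":[0,0,0],"fingers":1}]' | egrep 'pos|rot|force|open'
python3 -m jog '[{"rotation":[0,0,0],"slide":[0,0,3],"fingers":1},{"rotation":[0,0,0],"slide":[0,0,3],"fingers":1},{"rotation":[0,0,0],"slide":[0,0,2],"fingers":1},{"rotation":[0,0,0],"slide":[0,0,0],"fingers":1},{"rotation":[0,0,0],"slide":[0,0,0],"fingers":1}]' | egrep 'pos|rot|force|open'
python3 -m jog '[{"rotation":[0,0,0],"slide":[0,0,0],"fingers":1},{"rotation":[0,0,0],"slide":[0,0,0],"fingers":1},{"rotation":[0,0,0],"slide":[0,0,0],"fingers":1},{"rotation":[0,0,0],"slide":[0,0,0],"fingers":1}]' | egrep 'clock|pos|rot|force|open'
python3 - <<'E'
from h import *
o=get_obs();print(o['tcp_pos'],o['clock']);save('w14.png',snapshot('wrist'));save('s14.png',snapshot('scene'));save('d14.png',snapshot('side'))
a=cv2.imread('pics/s14.png');w=cv2.imread('pics/w14.png');d=cv2.imread('pics/d14.png')
c=np.zeros((600,800,3),np.uint8)
c[:,:450]=cv2.resize(a[195:275,248:308],(450,600),interpolation=cv2.INTER_CUBIC)
c[:300,450:]=cv2.resize(w[60:360,105:455],(350,300));u=proj(cam('side'),[.432,-.2025,.09]);print(u,proj(cam('scene'),[.432,-.2025,.08]))
x,y=int(u[0]),int(u[1]);c[300:,450:]=cv2.resize(d[y-45:y+45,x-52:x+53],(350,300),interpolation=cv2.INTER_CUBIC)
cv2.imwrite('pics/c14.png',c)
E
```

```text
tcp_pos: [0.4325, -0.2026, 0.0832]
tcp_rot: [-3.142, -0.0, 1.571]
contact_force: [-0.5, 0.1, -1.3]
opening: 0.133
tcp_pos: [0.4325, -0.2026, 0.0752]
tcp_rot: [-3.142, -0.0, 1.571]
contact_force: [0.3, -0.6, -2.9]
opening: 0.132
clock: 26.05
tcp_pos: [0.4326, -0.2026, 0.0752]
tcp_rot: [3.141, 0.0, 1.571]
contact_force: [-0.4, -0.1, -2.6]
opening: 0.133
[ 0.43255225 -0.20263529  0.07524135] 26.05
[323.92981759 205.74516224] [277.70585825 237.94502026]
```

View pics/c14.png

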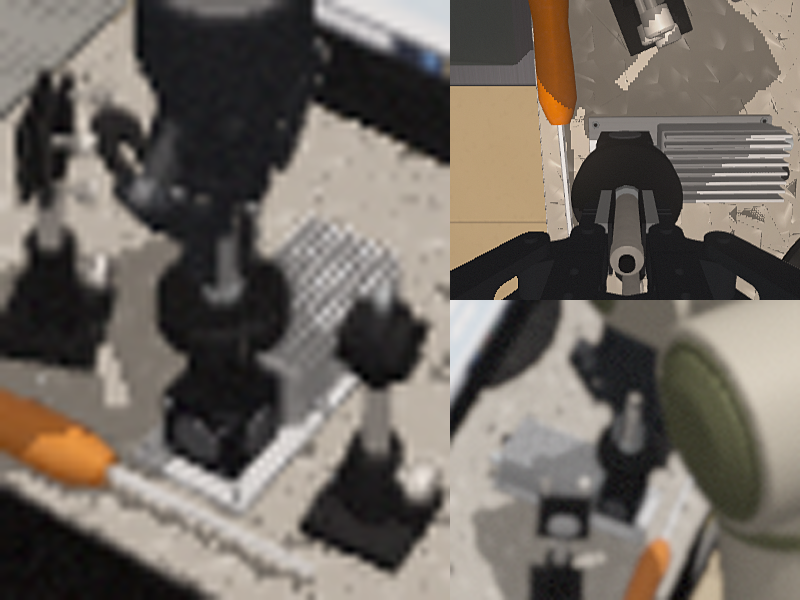

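Final view: in the scene crop the disc (225,305) sits centred above the tube and cube (222,400) with a gap. In the wrist crop the post top at (627,262) is within 4 px of where a level head would show it (627,266). The posts, driver and laser are in place. Handing in.

```bash
python3 -c "
from rig import finish_job,get_obs
print(get_obs()['contact_force']);print(finish_job())"
```

```text
[-0.60123669  0.27747589 -2.48459581]
the job is handed in; nothing more can be done
None
```

The job is handed in at about 26 s of the 72 s. The stop button was pressed, latched and twisted out again, and the meter head is held over the laser port.

- **Stop button:** I pressed it until the force dropped at the snap, and an image confirmed it had latched. I then gripped it, turned it about 61° clockwise and let go. The image afterwards shows the head back at its original height and turned back.
- **Meter:** I lifted the black meter by its post and left the red look-alike alone. It was carried about 45 mm above the tops of the posted optics and lowered over the port.
- **Final hold:** The face should be about 6 mm above the rim, worked out from how far it was raised from the cup floor. It is within about 1 mm of my measured port centre. The wrist view shows it level to about 1°. The wrist force is only the meter's weight, about 2.5 N, so it is not touching the rim.

**What disagreed:** the fingertips turned out to be about 40 mm shorter than the reported TCP. Because of that, my first press stopped short and never touched the button. I corrected for the difference using the contact force. The hover gap was not measured directly in an image; the last scene picture only shows a visible gap.

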